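Lift the muffin in the toaster and hold it up

TASK

Half a muffin stands in one slot of the toaster and a tall slice of bread in the other: swing the lift lever on the muffin's side to the point where its rack stands highest (turned less or further, the rack sits lower), and finish with the gripper still on the lever, holding the muffin up there for someone to take. The bread is not done, so leave its lever alone; touch neither muffin nor bread, and leave everything else on the counter where it stands.

Things in the scene. Friction and masses are not known exactly. Their poses are not given: they have to be found in the camera images.
- toaster: steel two-slot toaster with black ends, fixed, 278 mm long (x), 196 wide (y), 188 high. Origin: centre of its underside, z up. Slots 150 x 30 mm along x, centred at y = +42 (left) and -42 mm (right). Timer dial on the -x end. On each side panel (y = +-95 mm) a lever on a y axis through (0, +-95, 100) mm lifts the rack of the slot on its own side.
- lever_left (a joint): turn of the left lift lever (+y side), rad: 0 at rest, leaning 0.85 rad from upright to the toaster's +x end; grows as it swings up and over to the -x end. Lifts the left rack by 54 mm x (cos(value - 1.5) - 0.07): highest (50 mm) at 1.5, i.e. 0.65 rad past upright, pointing at the brass rivet; lower beyond, stop at 2.1. A spring returns it to 0: 4 to 5 N at the grip.
- lever_right (a joint): turn of the right lift lever (-y side), rad: 0 at rest, leaning 0.85 rad from upright to the toaster's +x end; grows as it swings up and over to the -x end. Lifts the right rack by 54 mm x (cos(value - 1.5) - 0.07): highest (50 mm) at 1.5, i.e. 0.65 rad past upright, pointing at the brass rivet; lower beyond, stop at 2.1. A spring returns it to 0: 4 to 5 N at the grip.
- grip_left: black grip at the left lever's end: cylinder 18 mm across, 36 mm long, along the toaster's y, spinning freely on its pin. Origin: its centre, 65 mm from the pivot axis; in the toaster's frame at (49, 128, 143) mm at rest, (0, 128, 165) lever upright, (-39, 128, 152) at the highest lift. Free from above; the lever's 12 x 6 mm bar lies at y = 100 to 106 mm.
- grip_right: grip of the right lever, the mirror image: in the toaster's frame at (49, -128, 143) mm at rest, (0, -128, 165) lever upright, (-39, -128, 152) at the highest lift
- rack_left (a joint): height of the bread rack in the left slot above its lowest place, m: 0 at rest, 0.050 at its highest
- rack_right (a joint): the same for the right slot
- muffin_center (a point): centre of the muffin half: a toasted round 90 mm across and 20 mm thick that stands on edge in either slot, in the slot's middle. At rest its top lies about 25 mm below the toaster's top; fully lifted it stands about 25 mm out.
- muffin: the muffin half; origin at its lowest edge, y along the thickness
- bread: slice of bread, 108 mm long, 16 mm thick, 115 mm tall, standing in the other slot; its top stands about 4 mm out of the toaster. Origin: middle of its lower edge
- plate: white dinner plate, 200 mm across, 20 mm high; origin at the centre of its underside
- mug: white mug, 82 mm across, 92 mm high, with a handle; origin at the centre of its underside
- cup: white cup without handle, 76 mm across, 70 mm high; origin at the centre of its underside
- jam: closed jam jar, 68 mm across, 85 mm high; origin at the centre of its underside
- shaker: steel salt shaker, 42 mm across, 75 mm high; origin at the centre of its underside
- butter_dish: white covered butter dish, 95 x 160 mm, 72 mm high with its knob; origin at the centre of its underside
- spreader: butter knife lying on the counter, 200 mm long, 10 mm high; origin at the centre of its underside
Things that resemble listed ones, but are neither listed nor needed, are in the scene too. What is shaped like the bread but turquoise is not meant.

How it is judged:
By the outcome, as a careful person would: the job done as asked, in the order asked, and still so for the second after the job is handed in, while the arm keeps its last pose, push and grip.
It also fails if it takes over 32 s, if anything falls off the work surface, if the arm or the gripper's body presses on something with over 40 N, if the wrist force passes 120 N, or if a joint passes its speed limit or range.

ROBOT

A 7-joint arm with a two-finger parallel gripper is mounted at the origin on the work surface. World frame = base frame: x ahead of the robot, y to its left, z up, the work surface at z = 0. Lengths are in m, angles in rad, forces in N, time in s.
With the tool pointing down it reaches from about 0.425 to 0.925 m from the base axis. Payload 6.8 kg.
Tool frame: the origin (TCP) lies at the very end of the fingers, on their centre line; the grasp point (between the pads) lies 19 mm behind it; z points along the fingers, y is the line along which they close (so a half turn about z gives the same grasp; the last joint's range is limited). The gripper opens to 85 mm and grips with 20 to 120 N. Pads are 22 mm wide; open, the fingers measure 114 mm over their backs; the gripper's body (76 mm by 85 mm) begins 54 mm behind the grasp point. The pads swing forward as they close: fully open they stand 13 mm farther back than shut.
Start: joints at [-1.225, 0.477, 0.022, 1.555, -0.011, 1.109, -0.083], TCP at [0.296, 0.607, 0.231] pointing down, gripper open.
Joint ranges: [-2.96, 2.96], [-0.34, 2.1], [-1.41, 1.46], [0.24, 2.44], [-1.37, 4.51], [0.17, 1.92], [-2.96, 2.96]. Speed limits (rad/s): [2.39, 2.39, 3.14, 3.14, 3.14, 3.14, 3.14].

INTERFACE

Orientations are given as a unit quaternion [w, x, y, z].
In Python, from station import bot gives the robot as it stands. The module is installed in compiled form; this text tells all that it offers.
- The arm moves only by the shell command python3 -m jog 'ROWS' [OPENING] [FORCE]. ROWS is JSON, a list of rows, each a list of 4 numbers: the shift along the tool's x, y, z in cm, then the turn about the tool's z in rad. In form: [[x, y, z, spin], ...]. A call has 1 to 20 rows; each row is the pose to reach, as a shift and turn from the pose commanded when the call began, along the tool's axes at that moment; what a row does not reach only later rows make up. A row lasts 1/12 s, in which the tool goes at most 41.7 mm and 7.16 degrees, less where a joint would pass 70% of its speed; a pose out of reach is approached as far as the arm can. A call with a gripper value outside its range is refused whole. OPENING is the closure, from -1 (fully open) to 1 (shut), set as the call begins (- or left out, the last holds). The fingers move at their own pace and stop on an object; FORCE is the grip in N (left out, the last holds). Time passes only in rows, so rows that repeat a pose let the fingers close. It gives the time, the measured TCP pose, the force, the opening and the grip force at its end, in the units of the state.
- bot.get_obs(): the state, without advancing time (a new reading comes with each control period).
- bot.read_camera(name): name is "side" or "top"; returns a dict with "pixels" (420x560x3 uint8, red, green, blue), "depth" (420x560 float32, m along the optical axis (not along the pixel's ray), 0 where there is no reading), "fovy" (degrees; the focal length in pixels is half the picture's height over the tangent of half this angle, whatever the lens; pixels are square), "cx", "cy" (the principal point, pixels), "distortion" ([k1, k2, p1, p2, k3] as OpenCV has them; the pictures are not rectified), "pose" (4x4, takes a point from camera to world coordinates). Camera axes: x right, y down, z forward; pixel columns grow to the right and rows downward; lengths in m; the calibration is good to about 2 mm. A picture is of the moment at which its call begins.
- bot.hand_in(): hands the job in; it is judged then, once.
The state is a dict: "t": time; "q": joint angles; "joint_vel": joint speeds; "joint_torque": joint torques, N m; "eef_pos": TCP position; "tool_rot": TCP orientation; "contact_force": force on the tool from outside, world axes, zero at the start; "torque": the same for the moment, N m; "gripper_width": opening from 0.0 (shut) to 1.0 (fully open); "grasp_force": force on a finger pad.
Only numpy, scipy, OpenCV 4.12 (cv2) and the standard library are available. Lean on these libraries where they do the work, as an engineer would, in place of code of your own. Each camera call takes 0.05 s, during which the arm holds its last target. There are 200 camera calls.

## Working session

There is one attempt and no reset: what is moved stays moved. The work goes in short steps, Python scripts to look and compute and a shell command to move; the robot and the scene stay as the last step left them, time stands still between calls to the robot, and variables do not carry over. Pictures are saved under pics/ and viewed, at most 10 in all, crops included, and the job is handed in when it is done.

```bash
mkdir -p pics; cat > h.py <<'E'
import numpy as np, cv2, pickle
from station import bot
def snap(n,tag):
    d=bot.read_camera(n); pickle.dump(d,open(f'pics/{n}{tag}.pkl','wb')); cv2.imwrite(f'pics/{n}{tag}.png',d['pixels'][:,:,::-1]); return d
def load(n,tag): return pickle.load(open(f'pics/{n}{tag}.pkl','rb'))
def K(d):
    h,w=d['depth'].shape; f=h/2/np.tan(np.radians(d['fovy'])/2); return np.array([[f,0,d['cx']],[0,f,d['cy']],[0,0,1]])
def cloud(d):
    h,w=d['depth'].shape; u,v=np.meshgrid(np.arange(w),np.arange(h))
    p=cv2.undistortPoints(np.stack([u,v],-1).reshape(-1,1,2).astype(float),K(d),np.array(d['distortion'])).reshape(h,w,2)
    z=d['depth']; P=np.stack([p[...,0]*z,p[...,1]*z,z],-1); T=np.array(d['pose']); return P@T[:3,:3].T+T[:3,3]
def proj(d,X):
    T=np.linalg.inv(np.array(d['pose'])); return cv2.projectPoints(np.atleast_2d(X).astype(float),cv2.Rodrigues(T[:3,:3])[0],T[:3,3],K(d),np.array(d['distortion']))[0][:,0]
E
python3 - <<'E'
from h import *
a=snap('top','0');b=snap('side','0')
cv2.imwrite('pics/both0.png',cv2.resize(np.vstack([a['pixels'],b['pixels']])[:,:,::-1],None,fx=.71,fy=.71))
o=bot.get_obs();print(o)
for d in(a,b):print(np.round(d['pose'],3),d['fovy'])
E
```

```text
{'t': 0.1, 'q': array([-1.22510198,  0.47771674,  0.02232749,  1.55633874, -0.0115335 ,
        1.10930826, -0.08309818]), 'joint_vel': array([ 0.00123047, -0.00085855, -0.00110715, -0.00248889, -0.0014268 ,
        0.00048059,  0.00147659]), 'joint_torque': array([ 2.86585608e-03, -5.97756314e+01,  1.61300596e+00, -2.81958622e+01,
        1.28531578e-02,  4.99548813e-03,  2.65222830e-07]), 'eef_pos': array([0.29566509, 0.60620919, 0.23042895]), 'tool_rot': array([-1.44459928e-04,  2.24945242e-01,  9.74371060e-01, -8.09160160e-04]), 'contact_force': array([ 0.31109209, -0.77094081, -0.54586801]), 'torque': array([ 0.03663617,  0.03413812, -0.02499026]), 'grasp_force': 0.0, 'gripper_width': 1.0019644351963555}
[[-0.008 -0.982  0.188  0.228]
 [-1.     0.005 -0.012  0.076]
 [ 0.011 -0.188 -0.982  1.307]
 [ 0.     0.     0.     1.   ]] 46.65244614888439
[[ 0.99  -0.071  0.125  0.334]
 [-0.144 -0.53   0.836 -0.753]
 [ 0.007 -0.845 -0.535  0.652]
 [ 0.     0.     0.     1.   ]] 53.57784174733148
```

View pics/top0.png

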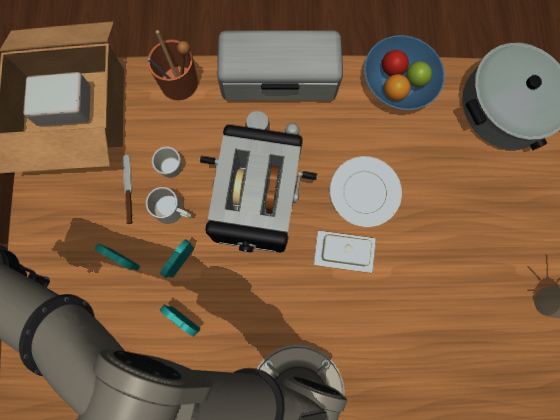

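View pics/side0.png

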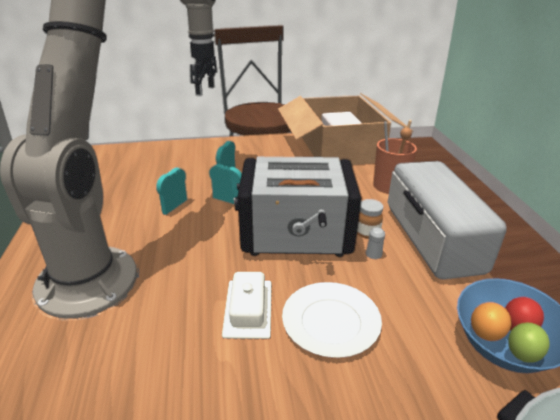

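The dial end faces the base. The left slot holds a pale item at (238,187) and the right slot a brown one at (272,190). Next I'll fit the toaster pose and check the heights of both.

```bash
python3 - <<'E'
from h import *
a=load('top','0');P=cloud(a)
m=(abs(P[...,2]-.186)<.012); m[:110]=0;m[265:]=0;m[:,:200]=0;m[:,320:]=0
n,l,s,c=cv2.connectedComponentsWithStats(m.astype(np.uint8)); i=1+s[1:,4].argmax(); print(s[i])
p=P[l==i]; r=cv2.minAreaRect(p[:,:2].astype(np.float32)); print(r,p[:,2].mean())
(cx,cy),_,_=r
b=cv2.boxPoints(r); e=[b[1]-b[0],b[2]-b[1]]; e=max(e,key=np.linalg.norm); th=np.arctan2(e[1],e[0]); th=(th+np.pi/2)%np.pi-np.pi/2
print('yaw',th)
c_,s_=np.cos(th),np.sin(th);R=np.array([[c_,-s_,0],[s_,c_,0],[0,0,1]]);o=np.array([cx,cy,0])
L=(P-o)@R
for y in(.042,-.042):
    k=(abs(L[...,1]-y)<.013)&(abs(L[...,0])<.06)&(L[...,2]>0); z=L[k]; print(y,np.percentile(z[:,2],[5,30,50,70,90,99]))
for sgn in(1,-1):
    k=(L[...,1]*sgn>.112)&(L[...,1]*sgn<.15)&(abs(L[...,0])<.09)&(L[...,2]>.11)
    q=L[k];print(sgn,len(q),np.median(q,0) if len(q) else'',q.min(0),q.max(0))
G=[[.049,.128,.143],[0,.128,.165],[-.039,.128,.152],[.049,-.128,.143],[-.039,-.128,.152]]
for g in G: print(g,np.round(R@g+o,4),proj(a,R@g+o))
im=a['pixels'][110:265,190:330,::-1]
cv2.imwrite('pics/c1.png',cv2.resize(im,None,fx=3.8,fy=3.8,interpolation=cv2.INTER_CUBIC))
E
```

```text
[ 205  125   98  121 7510]
((0.514843761920929, 0.10655038803815842), (0.19540755450725555, 0.27892810106277466), 80.90727996826172) 0.18415728918403695
yaw -0.15869796
0.042 [0.03019604 0.14070941 0.14947956 0.1551507  0.15936036 0.16890281]
-0.042 [0.02591365 0.15532351 0.18269754 0.18680548 0.18958785 0.19364964]
1 95 [0.04761046 0.1294241  0.14962955] [0.0396762  0.11210372 0.14092471] [0.0576607  0.14882549 0.15523431]
-1 99 [ 0.04680048 -0.12934316  0.1483407 ] [ 0.03908894 -0.14780538  0.14111065] [ 0.0576729  -0.11248528  0.15475482]
[0.049, 0.128, 0.143] [0.5835 0.2252 0.143 ] [[207.25899508 159.69610812]]
[0, 0.128, 0.165] [0.5351 0.2329 0.165 ] [[202.55985163 176.22541915]]
[-0.039, 0.128, 0.152] [0.4966 0.2391 0.152 ] [[200.3987357 192.9270243]]
[0.049, -0.128, 0.143] [ 0.543  -0.0276  0.143 ] [[309.13898509 174.88703435]]
[-0.039, -0.128, 0.152] [ 0.4561 -0.0137  0.152 ] [[304.50506969 208.65819205]]
```

View pics/c1.png

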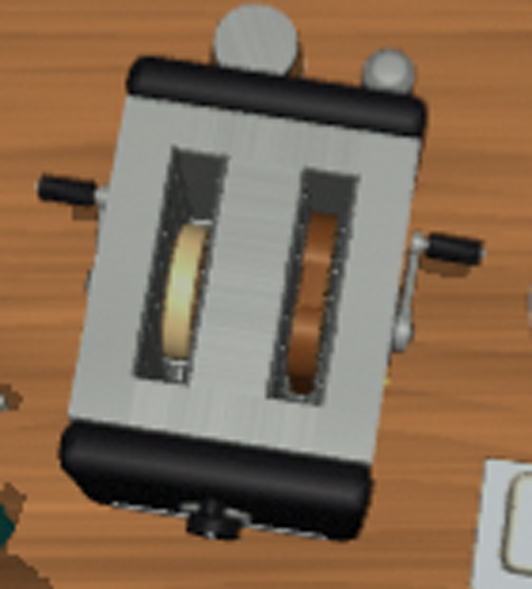

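```bash
cat >> h.py <<'E'
from scipy.spatial.transform import Rotation as Ro
YAW=-0.1587; O=np.array([.5148,.1066,0]); RT=Ro.from_euler('z',YAW).as_matrix()
def W(p): return RT@np.array(p)+O
def tool(target):
    o=bot.get_obs(); q=o['tool_rot']; R=Ro.from_quat([q[1],q[2],q[3],q[0]]).as_matrix()
    L=RT.T@(o['eef_pos']-O)
    print('t',o['t'],'tcp in toaster mm',np.round(L*1e3,1),'shift cm',np.round(R.T@(W(target)-o['eef_pos'])*100,2),
     'spin',round(float(np.arctan2(R[1,1],R[0,1])-YAW),3),'z',np.round(R[:,2],3),'F',np.round(o['contact_force'],1),'w',round(o['gripper_width'],3),'g',o['grasp_force'])
    return R
E
python3 - <<'E'
from h import *
tool([.048,.131,.225])
E
```

```text
t 0.1 tcp in toaster mm [-295.3  458.7  230.4] shift cm [-42.38 -21.37   0.58] spin 1.276 z [-0.001 -0.002 -1.   ] F [ 0.3 -0.8 -0.5] w 1.002 g 0.0
```

```bash
python3 -m jog '[[-1,-0.5,0,0.03],[-3,-1.5,0,0.09],[-5.5,-2.8,0,0.17],[-8,-4,0,0.25],[-11,-5.5,0,0.33],[-14,-7,0,0.42],[-17,-8.5,0,0.51],[-20,-10,0,0.6],[-23,-11.5,0,0.69],[-26,-13,0,0.78],[-29,-14.5,0,0.87],[-32,-16,0,0.96],[-34.5,-17.3,0.1,1.04],[-37,-18.5,0.2,1.12],[-39,-19.5,0.3,1.18],[-40.7,-20.4,0.4,1.23],[-41.8,-21,0.5,1.26],[-42.3,-21.3,0.5,1.276],[-42.4,-21.4,0.5,1.276],[-42.4,-21.4,0.5,1.276]]' -1
python3 - <<'E'
from h import *
tool([.048,.131,.127])
E
```

```text
t: 1.77
eef_pos: [0.5827, 0.2293, 0.2261]
tool_rot: [-0.0, 0.761, 0.649, -0.0]
contact_force: [0.1, 0.9, 0.8]
gripper_width: 0.999
grasp_force: 0.0
t 1.7667 tcp in toaster mm [ 47.7 131.9 226.1] shift cm [-0.09  0.04  9.91] spin 0.001 z [-0.001  0.    -1.   ] F [0.1 0.9 0.8] w 0.999 g 0.0
```

```bash
python3 -m jog '[[0,0,0.5,0],[0,0,1.5,0],[0,0,2.7,0],[0,0,4,0],[0,0,5.3,0],[0,0,6.5,0],[0,0,7.6,0],[0,0,8.5,0],[0,0,9.2,0],[0,0,9.7,0],[0,0,9.9,0],[0,0,9.9,0]]' -1
python3 - <<'E'
from h import *
tool([.049,.131,.127])
d=snap('side','1');a=snap('top','1')
c=cv2.resize(d['pixels'][110:260,220:370],(400,400),interpolation=cv2.INTER_CUBIC);e=cv2.resize(a['pixels'][100:250,140:290],(400,400),interpolation=cv2.INTER_CUBIC)
cv2.imwrite('pics/c2.png',np.hstack([c,e])[:,:,::-1])
E
```

```text
t: 2.77
eef_pos: [0.5831, 0.2284, 0.127]
tool_rot: [-0.0, 0.761, 0.649, -0.0]
contact_force: [0.5, -0.2, -0.2]
gripper_width: 0.999
grasp_force: 0.0
t 2.7667 tcp in toaster mm [ 48.2 131.1 127. ] shift cm [-0.01  0.08 -0.  ] spin -0.0 z [-0. -0. -1.] F [ 0.5 -0.2 -0.2] w 0.999 g 0.0
```

View pics/c2.png

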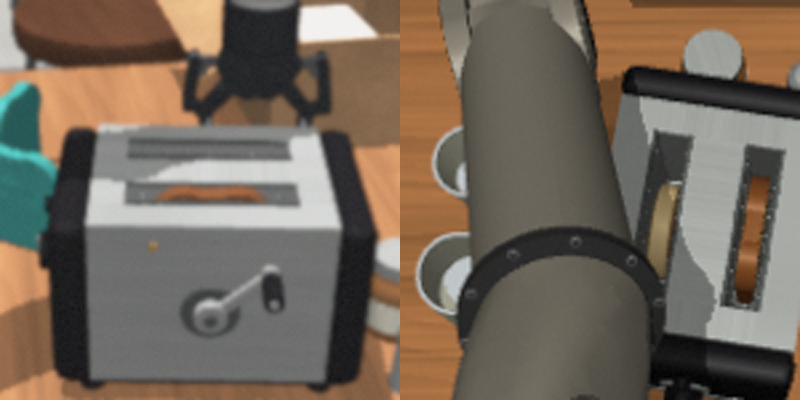

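The open gripper straddles the left grip behind the toaster (left crop around (255,100)), with no contact force. The arm hides the grip from the top camera. I'll close on it.

```bash
python3 -m jog '[[0,0,0,0],[0,0,0,0],[0,0,0,0],[0,0,0,0],[0,0,0,0],[0,0,0,0],[0,0,0,0],[0,0,0,0],[0,0,0,0],[0,0,0,0]]' 1 50
python3 - <<'E'
from h import *
tool([.049,.131,.127])
import math
L0=bot.get_obs()['eef_pos']
for v in np.linspace(0,1.5,16):
    a=.85-v; print(round(v,2), 'y %.2f z %.2f'%((.065*math.sin(a)-.065*math.sin(.85))*100, -(.065*math.cos(a)-.065*math.cos(.85))*100))
E
```

```text
t: 3.7
eef_pos: [0.583, 0.2286, 0.1274]
tool_rot: [-0.0, 0.761, 0.649, -0.0]
contact_force: [-1.7, -0.1, 4.1]
gripper_width: 0.186
grasp_force: 48.8
t 3.7 tcp in toaster mm [ 48.1 131.2 127.4] shift cm [-0.02  0.09  0.04] spin -0.0 z [-0.  0. -1.] F [-1.7 -0.1  4.1] w 0.186 g 48.7746262550354
0.0 y 0.00 z -0.00
0.1 y -0.45 z -0.47
0.2 y -0.95 z -0.88
0.3 y -1.49 z -1.25
0.4 y -2.06 z -1.56
0.5 y -2.65 z -1.82
0.6 y -3.28 z -2.01
0.7 y -3.91 z -2.14
0.8 y -4.56 z -2.20
0.9 y -5.21 z -2.20
1.0 y -5.85 z -2.14
1.1 y -6.49 z -2.01
1.2 y -7.11 z -1.82
1.3 y -7.71 z -1.56
1.4 y -8.28 z -1.25
1.5 y -8.82 z -0.88
```

```bash
python3 -m jog '[[0,-0.2,-0.2,0],[0,-0.45,-0.47,0],[0,-0.95,-0.88,0],[0,-1.49,-1.25,0],[0,-2.06,-1.56,0],[0,-2.65,-1.82,0],[0,-3.28,-2.01,0],[0,-3.91,-2.14,0],[0,-4.56,-2.2,0],[0,-5.21,-2.2,0],[0,-5.85,-2.14,0],[0,-6.49,-2.01,0],[0,-7.11,-1.82,0],[0,-7.71,-1.56,0],[0,-8.28,-1.25,0],[0,-8.6,-1.05,0],[0,-8.82,-0.88,0],[0,-8.82,-0.88,0],[0,-8.82,-0.88,0],[0,-8.82,-0.88,0]]'
python3 - <<'E'
from h import *
tool([-.0393,.131,.1363])
d=snap('side','2');a=snap('top','2')
P=(cloud(a)-O)@RT
k=(abs(P[...,1]-.042)<.013)&(abs(P[...,0])<.06)&(P[...,2]>.1)
print(np.percentile(P[k][:,2],[50,90,99]))
P=(cloud(d)-O)@RT
k=(abs(P[...,1]-.042)<.02)&(abs(P[...,0])<.06)&(P[...,2]>.19)&(P[...,2]<.25)
print(k.sum(),np.percentile(P[k][:,2],[50,90,99]) if k.any() else '')
c=cv2.resize(d['pixels'][110:260,220:370],(400,400),interpolation=cv2.INTER_CUBIC);e=cv2.resize(a['pixels'][100:250,140:290],(400,400),interpolation=cv2.INTER_CUBIC)
cv2.imwrite('pics/c3.png',np.hstack([c,e])[:,:,::-1])
E
```

```text
t: 5.37
eef_pos: [0.4962, 0.2426, 0.1367]
tool_rot: [-0.0, 0.761, 0.649, 0.0]
contact_force: [2.4, -0.8, 6.0]
gripper_width: 0.19
grasp_force: 49.8
t 5.3667 tcp in toaster mm [-39.8 131.4 136.7] shift cm [-0.04  0.05  0.04] spin -0.0 z [ 0.     0.001 -1.   ] F [ 2.4 -0.8  6. ] w 0.19 g 49.78070139884949
[0.19764358 0.20910418 0.21236103]
253 [0.20033341 0.20948    0.21148731]
```

View pics/c3.png

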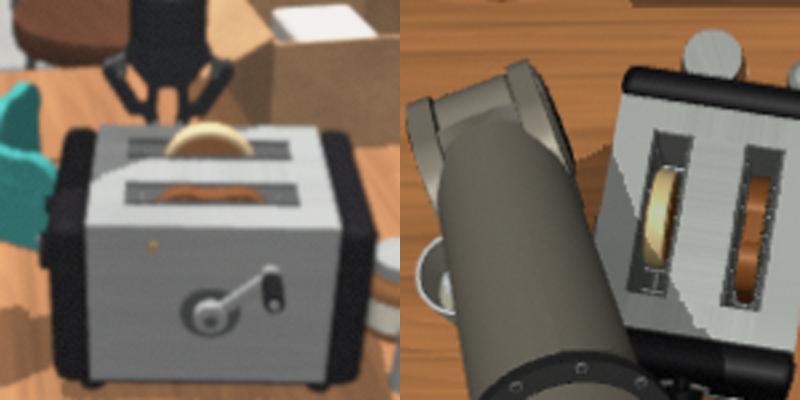

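The muffin's top is at z ≈ 212 mm, about 25 mm out of the toaster. The lever is at about 1.5 rad and held at 50 N, and the bread and right lever haven't moved.

```bash
python3 -c "
from station import bot
print(bot.hand_in())"
```

```text
the job is handed in; nothing more can be done
None
```

I swung the left lever to its highest-lift point (about 1.5 rad), so the muffin stands about 25 mm out with the gripper still holding the lever; the bread and its lever were left alone, and the job is handed in (no verdict was returned).

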